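Lid the pottery jars

TASK

Four terracotta jars and their four lids stand mixed up on the potter's bench. Pick up each lid by its grip and set it gently, without dropping it, on the jar of its own shape and size, so that it sits level and fully down with the raised part underneath it inside the mouth, centred, and with the edges of the square and oblong lids in line with their jars. Any order will do; leave the jars standing where they are and do not disturb the mug and the brush.

Things in the scene. Friction and masses are not known exactly. Their poses are not given: they have to be found in the camera images.
- big_jar: Large round jar, open at the top, bare terracotta: outside diameter 96 mm, mouth 84 mm inside, walls 6 mm, height 72 mm. Origin: centre of its underside, z up. Loose; 0.3 to 0.7 kg.
- small_jar: Small round jar, open at the top, bare terracotta: outside diameter 68 mm, mouth 56 mm inside, walls 6 mm, height 66 mm. Origin: centre of its underside, z up. Loose; 0.3 to 0.7 kg.
- square_jar: Square box jar, open at the top, bare terracotta: 84 x 84 mm outside, mouth 72 x 72 mm, walls 6 mm, height 60 mm; x and y along its sides. Origin: centre of its underside, z up. Loose; 0.3 to 0.7 kg.
- oblong_jar: Oblong box jar, open at the top, bare terracotta: 110 mm (its x) by 76 mm (its y) outside, mouth 98 x 64 mm, walls 6 mm, height 54 mm. Origin: centre of its underside, z up. Loose; 0.3 to 0.7 kg.
- big_lid: Lid of the large round jar, terracotta disc of diameter 100 mm, with a round upright knob 28 mm across and 24 mm tall at its centre; boss diameter 68 mm. Origin: centre of the underside of the boss (raised part that drops into the mouth), z up: boss z 0-10 mm, plate 10-18 mm, grip 18-42 mm. About 0.16 kg.
- small_lid: Lid of the small round jar, terracotta disc of diameter 72 mm, with a round upright knob 22 mm across and 24 mm tall at its centre; boss diameter 40 mm. Origin: centre of the underside of the boss (raised part that drops into the mouth), z up: boss z 0-10 mm, plate 10-18 mm, grip 18-42 mm. About 0.1 kg.
- square_lid: Lid of the square jar, terracotta plate 88 x 88 mm (sides along its x and y), with an upright bar grip at its centre, 44 mm long along x, 16 mm thick in y, 24 mm tall; boss 56 x 56 mm. Origin: centre of the underside of the boss (raised part that drops into the mouth), z up: boss z 0-10 mm, plate 10-18 mm, grip 18-42 mm. It fits at any quarter turn. About 0.16 kg.
- oblong_lid: Lid of the oblong jar, terracotta plate 114 mm (x) by 80 mm (y), with an upright bar grip at its centre, 50 mm long along x, 16 mm thick in y, 24 mm tall; boss 82 x 48 mm. Origin: centre of the underside of the boss (raised part that drops into the mouth), z up: boss z 0-10 mm, plate 10-18 mm, grip 18-42 mm. It fits either way round, its x along the jar's x. About 0.18 kg.
- mug: Bystander: a blue glazed mug with a handle, 80 mm across, 85 mm tall, standing at the left of the work. Origin: centre of its underside.
- brush: Bystander: a brush lying flat at the right of the work, pointing away from the robot. Origin: the middle of its underside.

How it is judged:
At the end, for the whole second after the job is handed in: Every lid lies on its own jar: origin within 12 mm of the jar's axis, within 4 mm of its fully seated height, lid and jar tilted less than 0.08 rad, square and oblong lids turned less than 0.22 rad from their jars' sides; all released and at rest (below 0.02 m/s) (z of big_lid in the frame of big_jar between 0.058 and 0.066 m and horizontal distance between big_lid and big_jar below 0.012 m and angle between each of big_lid, big_jar, small_lid, small_jar, square_lid, square_jar, oblong_lid, oblong_jar's own z axis and vertical below 0.08 rad and linear speed of each of big_lid, big_jar, small_lid, small_jar, square_lid, square_jar, oblong_lid, oblong_jar below 0.02 m/s and z of small_lid in the frame of small_jar between 0.052 and 0.06 m and horizontal distance between small_lid and small_jar below 0.012 m and z of square_lid in the frame of square_jar between 0.046 and 0.054 m and horizontal distance between square_lid and square_jar below 0.012 m and (angle between the x axis of square_lid and the x axis of square_jar, either way round below 0.22 rad or angle between the x axis of square_lid and the y axis of square_jar, either way round below 0.22 rad) and z of oblong_lid in the frame of oblong_jar between 0.04 and 0.048 m and horizontal distance between oblong_lid and oblong_jar below 0.012 m and angle between the x axis of oblong_lid and the x axis of oblong_jar, either way round below 0.22 rad); the robot touches nothing.
It fails at once if a lid is dropped or thrown (faster than 0.6 m/s while the fingers do not hold it) ((contact force between the fingers and big_lid below 0.1 N and linear speed of big_lid above 0.6 m/s) or (contact force between the fingers and small_lid below 0.1 N and linear speed of small_lid above 0.6 m/s) or (contact force between the fingers and square_lid below 0.1 N and linear speed of square_lid above 0.6 m/s) or (contact force between the fingers and oblong_lid below 0.1 N and linear speed of oblong_lid above 0.6 m/s)).
It fails at once if a jar is shoved more than 40 mm or tipped (distance of any of big_jar, small_jar, square_jar, oblong_jar from where it was at the start of the episode above 0.04 m or angle between any of big_jar, small_jar, square_jar, oblong_jar's own z axis and vertical above 0.35 rad).
It fails at once if the mug or the brush is moved more than 30 mm (distance of any of mug, brush from where it was at the start of the episode above 0.03 m).
It also fails if it takes over 102 s, if anything falls off the work surface, if the arm or the gripper's body presses on something with over 40 N, if the wrist force passes 120 N, or if a joint passes its speed limit or range.

ROBOT

A 6-joint arm with a two-finger parallel gripper is mounted at the origin on the work surface. World frame = base frame: x ahead of the robot, y to its left, z up, the work surface at z = 0. Lengths are in m, angles in rad, forces in N, time in s.
With the tool pointing down it reaches from about 0.425 to 0.925 m from the base axis. Payload 12.5 kg.
Tool frame: the origin (TCP) lies midway between the tips of the shut fingers; the grasp point (between the pads) lies 19 mm behind it; z points along the fingers, y is the line along which they close (so a half turn about z gives the same grasp; the last joint's range is limited). The gripper opens to 85 mm and grips with 20 to 120 N. Pads are 22 mm wide; open, the fingers measure 114 mm over their backs; the gripper's body (76 mm by 85 mm) begins 54 mm behind the grasp point. The pads swing forward as they close: fully open they stand 13 mm farther back than shut.
Start: joints at [-0.106, 0.491, 1.559, -0, 1.092, -0.106], TCP at [0.625, 0, 0.193] pointing down, gripper open.
Joint ranges: [-3.1, 3.1], [-0.84, 2.19], [0.05, 2.79], [-1.13, 4.28], [0.06, 2.93], [-2.69, 2.69]. Speed limits (rad/s): [2.22, 2.22, 2.79, 3.14, 3.14, 3.14].

INTERFACE

Orientations are given as a rotation vector (axis times angle).
In Python, from plant import bot gives the robot as it stands.
- The arm moves only by the shell command python3 -m crank 'ROWS'. ROWS is JSON, a list of rows, each a list of 3 entries, a list of its own where there are three numbers: the shift along the world's x, y, z in cm, then the turn, a rotation vector about the world's x, y, z in degrees, then the opening, from -1 (shut) to 1 (fully open). A call has 1 to 5 rows; each row shifts and turns the commanded pose from where the row before left it; what a row does not reach is not made up. A row lasts 1/10 s, in which the tool goes at most 50 mm and 8.59 degrees, less where a joint would pass 70% of its speed; a pose out of reach is approached as far as the arm can. A call is refused whole if a number of a shift passes 5 or a number of a turn 8.59, either way. A call with a gripper value outside its range is refused whole. The fingers move at their own pace and stop on an object; the grip force is fixed at half the most. Time passes only in rows, so rows that do not move let the fingers close. It gives the time, the measured TCP pose, the force, the opening and the grip force at its end, in the units of the state.
- bot.get_state(): the state, without advancing time (a new reading comes with each control period).
- bot.capture(name): name is "scene" or "side" or "wrist"; returns a dict with "img" (480x640x3 uint8, red, green, blue), "vertical_fov" (degrees; the focal length in pixels is half the picture's height over the tangent of half this angle, whatever the lens; pixels are square), "cx", "cy" (the principal point, pixels), "k1" (the pictures are not rectified: a ray, as slopes to the right and down, at radius r is drawn at 1 + k1 r^2 times it, then the intrinsics apply), "origin" and "orientation" of the camera in the world. Camera axes: x right, y down, z forward; pixel columns grow to the right and rows downward; lengths in m; the calibration is good to about 2 mm. A picture is of the moment at which its call begins. There is no depth.
- bot.sign_off(): hands the job in; it is judged then, once.
The state is a dict: "t": time; "q": joint angles; "qvel": joint speeds; "joint_efforts": joint torques, N m; "tcp_pos": TCP position; "tcp_rot": TCP orientation; "force": force on the tool from outside, world axes, zero at the start; "ft_torque": the same for the moment, N m; "gripper_width": finger opening in m; "grip_force": force on a finger pad.
Only numpy, scipy, OpenCV 4.12 (cv2) and the standard library are available. Lean on these libraries where they do the work, as an engineer would, in place of code of your own. Each camera call takes 0.05 s, during which the arm holds its last target. There are 200 camera calls.

## Working session

There is one attempt and no reset: what is moved stays moved. The work goes in short steps, Python scripts to look and compute and a shell command to move; the robot and the scene stay as the last step left them, time stands still between calls to the robot, and variables do not carry over. Pictures are saved under pics/ and viewed, at most 14 in all, crops included, and the job is handed in when it is done.

```bash
ls; mkdir -p pics; cat > h.py <<'E'
import numpy as np, cv2
from plant import bot
from scipy.spatial.transform import Rotation as R
def rot(o):
    o=np.array(o,float)
    if o.shape==(3,3): return o
    return R.from_rotvec(o).as_matrix() if o.size==3 else R.from_quat(o).as_matrix()
def cast(c,px,z):
    """pixels (n,2) -> world points on plane z"""
    f=240/np.tan(np.radians(c["vertical_fov"])/2)
    K=np.array([[f,0,c["cx"]],[0,f,c["cy"]],[0,0,1.]])
    s=cv2.undistortPoints(np.array(px,float).reshape(-1,1,2),K,np.array([c["k1"],0,0,0.])).reshape(-1,2)
    d=np.c_[s,np.ones(len(s))]@rot(c["orientation"]).T
    o=np.array(c["origin"]); return o+d*((z-o[2])/d[:,2])[:,None]
def proj(c,P):
    f=240/np.tan(np.radians(c["vertical_fov"])/2)
    v=(np.array(P,float).reshape(-1,3)-c["origin"])@rot(c["orientation"])
    s=v[:,:2]/v[:,2:]; s=s*(1+c["k1"]*(s**2).sum(1))[:,None]
    return s*f+[c["cx"],c["cy"]]
def save(c,n): cv2.imwrite("pics/"+n,c["img"][:,:,::-1])
E
python3 - <<'E'
from h import *
for n in ("scene","side","wrist"):
    c=bot.capture(n); save(c,n+"0.png"); np.save(n+"0.npy",c,allow_pickle=True)
    print(n,{k:v for k,v in c.items() if k!="img"})
print(bot.get_state())
E
```

```text
pics
scene {'vertical_fov': 57.6209752054611, 'cx': 318.6042453998428, 'cy': 237.73998433575306, 'k1': -0.07800881354593307, 'origin': array([1.18834402, 0.1015875 , 0.89132147]), 'orientation': array([-1.69634573, -2.03276098,  0.66169378])}
side {'vertical_fov': 51.40236639855307, 'cx': 323.8316555948475, 'cy': 239.0878487558112, 'k1': -0.12306594605182257, 'origin': array([ 0.45945401, -0.94593272,  0.62835741]), 'orientation': array([-2.11779195,  0.13599642, -0.0470302 ])}
wrist {'vertical_fov': 64.22748295738982, 'cx': 317.8543219128807, 'cy': 240.840875779447, 'k1': -0.05969905888127032, 'origin': array([0.62581969, 0.07049611, 0.37273206]), 'orientation': array([ 2.86036078e+00,  1.76437986e-03, -1.74834371e-03])}
{'t': 0.15, 'q': array([-1.05598958e-01,  4.91405282e-01,  1.55932916e+00, -3.42945894e-06,
        1.09168307e+00, -1.05619773e-01]), 'qvel': array([-0.00152057, -0.00241001, -0.00215361,  0.00036281, -0.00038175,
       -0.00122297]), 'joint_efforts': array([ 2.22927323e-03, -6.18710160e+01, -2.61691117e+01, -6.12520193e-05,
        3.21192107e-03,  1.30420885e-04]), 'tcp_pos': array([6.24800144e-01, 4.36607618e-05, 1.92965028e-01]), 'tcp_rot': array([-2.22096427e+00, -2.22101401e+00,  8.18056233e-04]), 'force': array([ 0.40947669,  0.47339511, -0.67121116]), 'ft_torque': array([ 0.04161663,  0.03173458, -0.00745046]), 'grip_force': 0.0, 'gripper_width': 0.08541669262809067}
```

View pics/scene0.png

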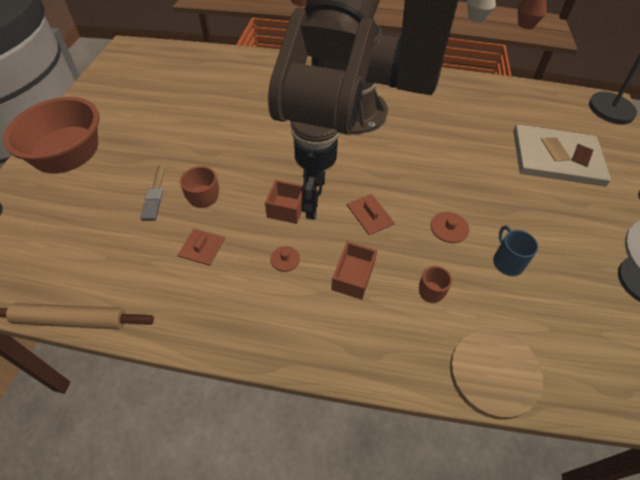

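View pics/side0.png

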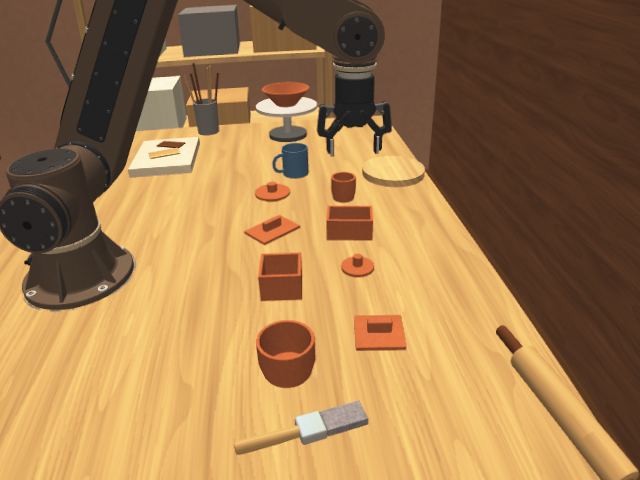

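View pics/wrist0.png

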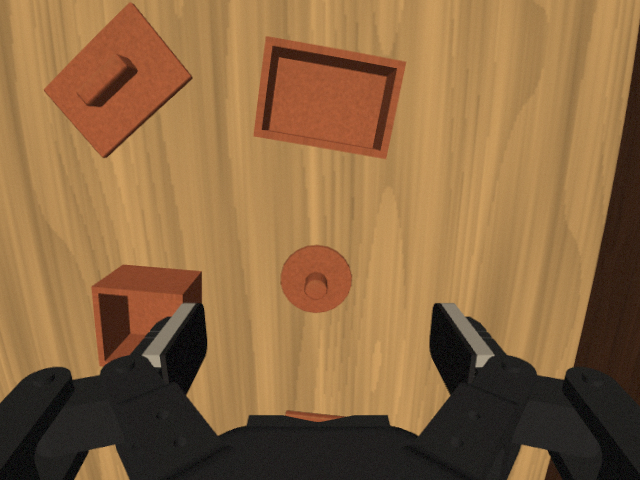

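The scene view shows, by pixel: big jar (200,187), square jar (285,202), oblong jar (355,270) and small jar (435,283). The lids are square (201,246), small (285,258), oblong (371,213) and big (450,227). The mug is at (514,252) and the brush at (152,195). The wrist view has +x to the right and +y up, so I'll take two more wrist views to the sides.

```bash
python3 -m crank '[[[0,-4,2],[0,0,0],1],[[0,-4,2],[0,0,0],1],[[0,-4,2],[0,0,0],1],[[0,-4,0],[0,0,0],1],[[0,0,0],[0,0,0],1]]'
cat > cap.py <<'E'
import sys
from h import *
bot_n=sys.argv[1]
c=bot.capture("wrist"); save(c,bot_n+".png"); np.save(bot_n+".npy",c,allow_pickle=True)
E
python3 cap.py w1
python3 -m crank '[[[0,5,0],[0,0,0],1],[[0,5,0],[0,0,0],1],[[0,5,0],[0,0,0],1],[[0,5,0],[0,0,0],1],[[0,5,0],[0,0,0],1]]'
python3 -m crank '[[[0,5,0],[0,0,0],1],[[0,0,0],[0,0,0],1],[[0,0,0],[0,0,0],1]]'
python3 cap.py w2
python3 - <<'E'
from h import *
for n in ("w1","w2","wrist0"):
    c=np.load(n+".npy",allow_pickle=True).item()
    hsv=cv2.cvtColor(c["img"],cv2.COLOR_RGB2HSV)
    m=((hsv[...,0]<10)|(hsv[...,0]>174))&(hsv[...,1]>120)&(hsv[...,2]>40)
    m=cv2.morphologyEx(m.astype(np.uint8)*255,cv2.MORPH_OPEN,np.ones((3,3)))
    cs,_=cv2.findContours(m,cv2.RETR_EXTERNAL,cv2.CHAIN_APPROX_NONE)
    print(n,c["origin"])
    for k in cs:
        if cv2.contourArea(k)<800: continue
        r=cv2.minAreaRect(k); x,y,w,h=cv2.boundingRect(k)
        print(np.round(r[0]),np.round(r[1]),"box",x,y,w,h,"world z.018",np.round(cast(c,[r[0]],.018)[0,:2],3),"z.06",np.round(cast(c,[r[0]],.06)[0,:2],3))
a=cv2.hconcat([cv2.imread("pics/w1.png"),cv2.imread("pics/w2.png")]); cv2.imwrite("pics/w12.png",cv2.resize(a,(800,300),interpolation=cv2.INTER_AREA))
E
```

```text
t: 0.65
tcp_pos: [0.6248, -0.1643, 0.2535]
tcp_rot: [2.225, 2.216, -0.0]
force: [-1.1, 0.6, -0.5]
gripper_width: 0.0857
grip_force: 0.0
t: 1.2
tcp_pos: [0.6242, 0.0931, 0.2532]
tcp_rot: [-2.22, -2.222, 0.0]
force: [0.8, -0.4, 0.9]
gripper_width: 0.0852
grip_force: 0.0
t: 1.5
tcp_pos: [0.6243, 0.1421, 0.253]
tcp_rot: [-2.217, -2.225, 0.001]
force: [0.4, -0.1, -0.2]
gripper_width: 0.0853
grip_force: 0.0
w1 [ 0.62583102 -0.09367518  0.4332208 ]
w2 [0.62506571 0.21256383 0.43281258]
[321. 268.] [91. 24.] box 276 251 90 35 world z.018 [0.629 0.059] z.06 [0.628 0.075]
[154. 247.] [38. 47.] box 130 223 47 48 world z.018 [0.437 0.084] z.06 [0.456 0.097]
wrist0 [0.62581969 0.07049611 0.37273206]
[149. 282.] [102.  31.] box 98 266 103 33 world z.018 [ 0.455 -0.075] z.06 [ 0.475 -0.058]
```

View pics/w12.png

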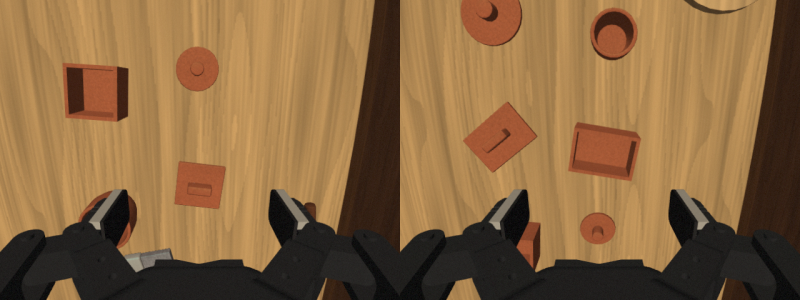

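The left picture (w1) shows the square jar, small lid, square lid and a partly hidden big jar. The right one (w2) shows the big lid (cut off at the top), small jar, oblong lid, oblong jar and small lid. My hue mask missed most of them, so I'll sample the colours.

```bash
python3 - <<'E'
from h import *
for n,ps in (("w1",[(165,108),(160,150),(106,150),(122,150),(197,160),(315,110),(300,310),(197,130)]),("w2",[(170,190),(325,205),(350,250),(355,212),(360,281),(330,70),(317,205),(314,365),(300,300)])):
    c=np.load(n+".npy",allow_pickle=True).item()
    hsv=cv2.cvtColor(c["img"],cv2.COLOR_RGB2HSV); print(n)
    for x,y in ps: print((x,y),np.median(hsv[y-2:y+3,x-2:x+3].reshape(-1,3),0))
E
```

```text
w1
(165, 108) [  9. 171. 160.]
(160, 150) [  9. 172. 165.]
(106, 150) [  9. 172. 165.]
(122, 150) [  9. 175.  62.]
(197, 160) [  9. 170.  63.]
(315, 110) [  9. 172. 163.]
(300, 310) [  9. 173. 158.]
(197, 130) [  9. 173.  62.]
w2
(170, 190) [  9. 173. 162.]
(325, 205) [  9. 174. 135.]
(350, 250) [  9. 172. 165.]
(355, 212) [  9. 173. 134.]
(360, 281) [  9. 173. 131.]
(330, 70) [ 10. 172. 160.]
(317, 205) [  9. 173. 133.]
(314, 365) [  9. 175. 130.]
(300, 300) [ 17. 135. 180.]
```

```bash
cat > meas.py <<'E'
import sys
from h import *
# name: (kind, top z, size a, size b)
T={"big_jar":("c",.072,96,96),"small_jar":("c",.066,68,68),"square_jar":("r",.060,84,84),"oblong_jar":("r",.054,110,76),
"big_lid":("c",.018,100,100),"small_lid":("c",.018,72,72),"square_lid":("r",.018,88,88),"oblong_lid":("r",.018,114,80)}
def measure(c,dz={}):
    hsv=cv2.cvtColor(c["img"],cv2.COLOR_RGB2HSV)
    m=(hsv[...,0]<14)&(hsv[...,1]>140)&(hsv[...,2]>147)
    m=cv2.morphologyEx(m.astype(np.uint8)*255,cv2.MORPH_CLOSE,np.ones((3,3)))
    m=cv2.morphologyEx(m,cv2.MORPH_OPEN,np.ones((2,2)))
    cs,_=cv2.findContours(m,cv2.RETR_EXTERNAL,cv2.CHAIN_APPROX_NONE)
    for k in cs:
        if cv2.contourArea(cv2.convexHull(k))<1500: continue
        x,y,w,h=cv2.boundingRect(k); edge=x<2 or y<2 or x+w>638 or y+h>478
        for n,(kind,z,a,b) in T.items():
            P=cast(c,k.reshape(-1,2).astype(float),z+dz.get(n,0))[:,:2]*1000
            P=P.astype(np.float32)
            if kind=="c":
                cen,ax,an=cv2.fitEllipse(cv2.convexHull(P)); bad=max(abs(ax[0]-a),abs(ax[1]-a)); ang=0
            else:
                cen,ax,an=cv2.minAreaRect(P)
                if ax[0]<ax[1]: ax=ax[::-1]; an+=90
                ang=(an+90)%180-90; bad=max(abs(ax[0]-a),abs(ax[1]-b))
            fill=cv2.contourArea(cv2.convexHull(P))/(a*b*(np.pi/4 if kind=="c" else 1))
            if bad<6 and abs(fill-1)<.1: print(n,"mm",np.round(cen,1),"ang %.1f"%ang,"size",np.round(ax,1),"fill %.2f"%fill,"EDGE" if edge else "","px",x+w//2,y+h//2)
if __name__=="__main__":
    for n in sys.argv[1:]: print("--",n); measure(np.load(n+".npy",allow_pickle=True).item())
E
python3 meas.py wrist0 w1 w2 scene0 side0
```

```text
-- wrist0
small_lid mm [624.2 -73.2] ang 0.0 size [70.6 72. ] fill 0.96  px 317 280
oblong_jar mm [633.9  94.3] ang -9.4 size [110.1  76.3] fill 1.00  px 331 98
oblong_lid mm [445.9 113.3] ang 37.9 size [112.9  77.4] fill 0.95  px 118 80
-- w1
square_lid mm [ 627.3 -283.9] ang 82.8 size [88.6 86.9] fill 0.98  px 320 297
square_jar mm [ 458.6 -109.3] ang 85.1 size [84.2 83.2] fill 0.99  px 144 149
small_lid mm [624.1 -73.9] ang 0.0 size [69.7 70.1] fill 0.93  px 316 111
-- w2
small_lid mm [624.4 -73.7] ang 0.0 size [69.6 71.4] fill 0.95  px 317 367
oblong_jar mm [634.2  94.4] ang -9.3 size [110.1  76.3] fill 1.00  px 328 248
oblong_lid mm [446.  113.8] ang 37.9 size [113.   78.3] fill 0.96  px 160 220
small_jar mm [646.5 280. ] ang 0.0 size [65.2 66.6] fill 0.93  px 343 52
small_lid mm [649.3 288.8] ang 0.0 size [73.7 75.3] fill 1.06  px 343 52
-- scene0
-- side0
big_jar mm [ 456.4 -345. ] ang 0.0 size [93.7 94.8] fill 0.96  px 286 341
big_lid mm [ 456.1 -286.7] ang 0.0 size [102.8 104. ] fill 1.06  px 286 341
square_jar mm [ 613.2 -336. ] ang 82.8 size [86.3 81.8] fill 0.98  px 381 334
square_lid mm [ 624.6 -290.9] ang 82.8 size [92.6 87.8] fill 1.03  px 381 334
```

Measurements agree with each other and with the given sizes. I'll start with the oblong lid at (446,113.5), turned 37.9°.

```bash
python3 -m crank '[[[-3.56,-0.57,-3],[0,0,-8.5],0.6],[[-3.56,-0.57,-3],[0,0,-8.5],0.6],[[-3.56,-0.57,-3],[0,0,-8.5],0.6],[[-3.56,-0.57,-3],[0,0,-8.5],0.6],[[-3.56,-0.57,0],[0,0,-8.5],0.6]]'
python3 -m crank '[[[0,0,0],[0,0,-8.5],0.6],[[0,0,0],[0,0,-1.1],0.6],[[0,0,0],[0,0,0],0.6],[[0,0,0],[0,0,0],0.6]]'
python3 cap.py w3; python3 meas.py w3; python3 - <<'E'
from h import *
s=bot.get_state(); print(s["tcp_pos"],"jaw",np.degrees(np.arctan2(*rot(s["tcp_rot"])[[1,0],1])),s["q"])
E
```

```text
t: 2.05
tcp_pos: [0.4438, 0.1101, 0.1307]
tcp_rot: [-2.879, -1.253, 0.008]
force: [1.0, -0.4, -0.0]
gripper_width: 0.0681
grip_force: 0.0
t: 2.45
tcp_pos: [0.4477, 0.1112, 0.1335]
tcp_rot: [2.97, 1.024, 0.001]
force: [0.4, 0.1, -0.4]
gripper_width: 0.0681
grip_force: 0.0
-- w3
oblong_lid mm [444.8 113.7] ang 38.0 size [112.9  78.1] fill 0.96  px 312 221
[0.4475419  0.11130986 0.13342656] jaw -51.97576573056248 [ 1.00447023e-01  3.44200113e-01  2.01761815e+00 -1.45143153e-04
  7.79428932e-01  1.00769846e+00]
```

```bash
python3 -m crank '[[[-0.2,0.23,-3],[0,0,0],0.6],[[0,0,-3],[0,0,0],0.6],[[0,0,-3],[0,0,0],0.6],[[0,0,-1.5],[0,0,0],0.6],[[0,0,-0.7],[0,0,0],0.6]]'
python3 -m crank '[[[0,0,0],[0,0,0],0],[[0,0,0],[0,0,0],-1],[[0,0,0],[0,0,0],-1],[[0,0,0],[0,0,0],-1],[[0,0,0],[0,0,0],-1]]'
```

```text
t: 3.0
tcp_pos: [0.4447, 0.1137, 0.02]
tcp_rot: [-2.97, -1.022, 0.003]
force: [-0.2, 0.5, -0.3]
gripper_width: 0.0684
grip_force: 0.0
t: 3.5
tcp_pos: [0.4453, 0.1139, 0.0219]
tcp_rot: [2.971, 1.02, 0.002]
force: [0.6, -0.0, -0.7]
gripper_width: -0.0003
grip_force: 0.0
```

The fingers shut fully, so the grasp missed. I'll look.

```bash
python3 cap.py w4; python3 meas.py w4; python3 - <<'E'
from h import *
c=bot.capture("side"); f=c["img"][150:290,180:360]
a=cv2.resize(f,(600,467))[:,:,::-1]
w=cv2.resize(cv2.imread("pics/w4.png"),(0,0),fx=.3,fy=.3)
cv2.imwrite("pics/s4.png",np.hstack([a,cv2.copyMakeBorder(w,0,467-w.shape[0],0,0,cv2.BORDER_CONSTANT)]))
E
```

```text
-- w4
```

View pics/s4.png

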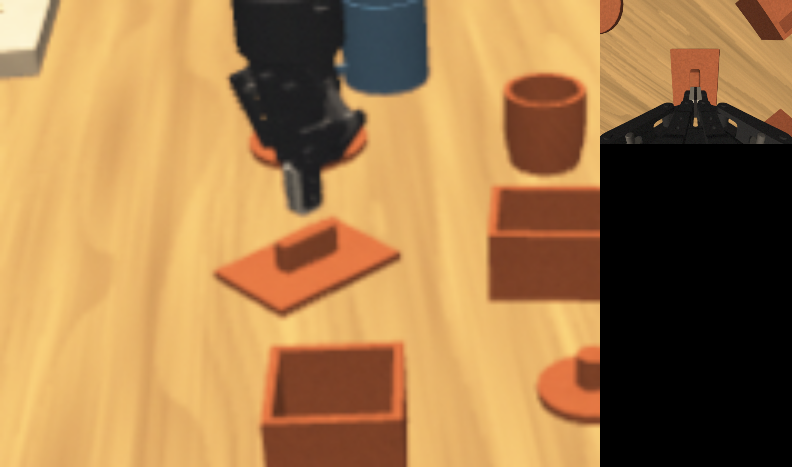

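```bash
python3 - <<'E'
from h import *
s=bot.get_state(); t=s["tcp_pos"]; print(t,s["gripper_width"],s["q"])
w=np.load("w4.npy",allow_pickle=True).item(); c=np.load("side0.npy",allow_pickle=True).item()
d=np.load("scene0.npy",allow_pickle=True).item()
print("cam",w["origin"],R.from_matrix(rot(w["orientation"])).as_rotvec())
print("tcp px wrist",proj(w,t),"side",proj(c,t))
for z in (.022,.05,.07,.09): print(z,"side",proj(c,[t[0],t[1],z]))
print("lid pl/bar top center side",proj(c,[[.4455,.1136,.018],[.4455,.1136,.042]]),"scene",proj(d,[[.4455,.1136,.018]]))
# start: tcp px in the start images
print("start tcp wrist0",proj(np.load("wrist0.npy",allow_pickle=True).item(),[.6248,0,.193]),"side",proj(c,[.6248,0,.193]))
print("cast side lid",cast(c,[[271.6,226]],.03),"cast wrist tip", cast(w,[[317,293]],.022))
E
```

```text
[0.44517594 0.11384295 0.02172909] 0.00011701699471643744 [ 1.06495822e-01  5.42456614e-01  2.11896562e+00 -1.61379034e-04
  4.79498378e-01  1.01588331e+00]
cam [0.50172726 0.15706223 0.20183349] [ 2.59149609 -1.2648382  -0.17918783]
tcp px wrist [[316.4996398  277.36096712]] side [[272.66748607 226.3016796 ]]
0.022 side [[272.65927652 226.20558013]]
0.05 side [[271.80310372 216.15339633]]
0.07 side [[271.18223733 208.82629798]]
0.09 side [[270.55358484 201.37452442]]
lid pl/bar top center side [[272.91586487 227.6616349 ]
 [272.18604569 219.0881828 ]] scene [[369.87197326 212.76576871]]
start tcp wrist0 [[316.17073319 276.31455991]] side [[353.96928195 176.10428036]]
cast side lid [[0.44285191 0.10124863 0.03      ]] cast wrist tip [[0.43867122 0.10845295 0.022     ]]
```

```bash
python3 - <<'E'
from h import *
c=np.load("side0.npy",allow_pickle=True).item(); w0=np.load("wrist0.npy",allow_pickle=True).item();w=np.load("w4.npy",allow_pickle=True).item()
for z in (.193,.206,.22,.235,.25): print(z,"side",proj(c,[[.583,0,z],[.667,0,z]]).round(),"wrist",proj(w0,[[.583,0,z],[.667,0,z]]).round(), "w4",proj(w,[.4452,.1138,z-.17]).round())
print(w["origin"]-[.4452,.1138,.0217],w0["origin"]-[.6248,0,.193])
cv2.imwrite("pics/cmp.png",np.hstack([c["img"][80:200,280:420].repeat(3,0).repeat(3,1)[:,:,::-1],w["img"][200:320,220:420].repeat(3,0).repeat(3,1)[:,:380,::-1]]))
E
```

```text
0.193 side [[334. 177.]
 [374. 175.]] wrist [[233. 276.]
 [400. 276.]] w4 [[317. 278.]]
0.206 side [[334. 172.]
 [374. 169.]] wrist [[227. 286.]
 [405. 286.]] w4 [[316. 289.]]
0.22 side [[334. 165.]
 [374. 163.]] wrist [[220. 299.]
 [412. 299.]] w4 [[316. 301.]]
0.235 side [[334. 159.]
 [374. 156.]] wrist [[211. 314.]
 [421. 315.]] w4 [[316. 318.]]
0.25 side [[334. 152.]
 [374. 149.]] wrist [[200. 333.]
 [432. 334.]] w4 [[316. 337.]]
[0.05652726 0.04326223 0.18013349] [0.00101969 0.07049611 0.17973206]
```

View pics/cmp.png

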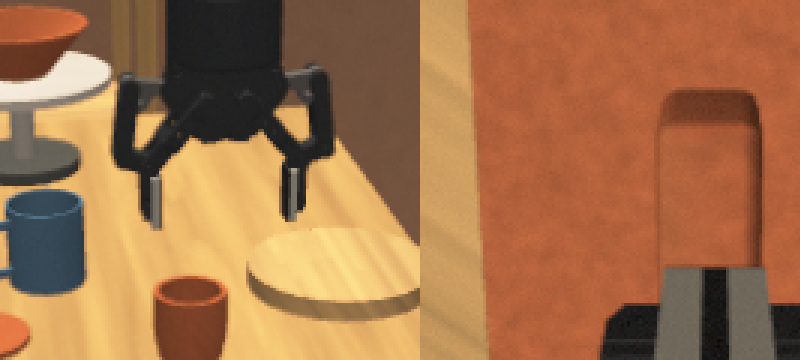

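The tips really sit about 34 mm above the reported TCP. The side view puts the shut tip at pixel (271,214), z≈0.056, and the wrist view agrees. The fingers therefore closed above the bar, and the lid hasn't moved. I'll open and go about 32 mm lower.

```bash
python3 -m crank '[[[0,0,0],[0,0,0],0.2],[[0,0,0],[0,0,0],0.2],[[0,0,0],[0,0,0],0.2],[[0,0,-1.2],[0,0,0],0.2],[[0,0,-1],[0,0,0],0.2]]'
python3 -m crank '[[[0,0,-0.6],[0,0,0],0.2],[[0,0,-0.4],[0,0,0],0.2],[[0,0,0],[0,0,0],0.2]]'
python3 -m crank '[[[0,0,0],[0,0,0],-0.3],[[0,0,0],[0,0,0],-0.6],[[0,0,0],[0,0,0],-1],[[0,0,0],[0,0,0],-1],[[0,0,0],[0,0,0],-1]]'
```

```text
t: 4.1
tcp_pos: [0.4451, 0.1139, -0.0009]
tcp_rot: [2.971, 1.02, 0.001]
force: [-0.0, 0.8, -0.7]
gripper_width: 0.0512
grip_force: 0.0
t: 4.4
tcp_pos: [0.4448, 0.1138, -0.0111]
tcp_rot: [-2.971, -1.02, 0.001]
force: [-0.3, 0.6, -0.3]
gripper_width: 0.0512
grip_force: 0.0
t: 4.9
tcp_pos: [0.4451, 0.1139, -0.0102]
tcp_rot: [2.971, 1.02, 0.001]
force: [-1.8, 0.9, 6.5]
gripper_width: 0.0144
grip_force: 59.1
```

```bash
python3 -m crank '[[[0,0,1],[0,0,0],-1],[[0,0,2.5],[0,0,0],-1],[[0,0,3],[0,0,0],-1],[[0,0,2.5],[0,0,0],-1],[[0,0,1],[0,0,0],-1]]'
python3 -m crank '[[[2.4,-0.25,0],[0,0,-6.8],-1],[[3.2,-0.33,0],[0,0,-6.8],-1],[[3.2,-0.33,0],[0,0,-6.8],-1],[[3.2,-0.33,0],[0,0,-6.8],-1],[[3.2,-0.33,0],[0,0,-6.8],-1]]'
python3 -m crank '[[[2.4,-0.25,0],[0,0,-6.8],-1],[[1.3,-0.13,0],[0,0,-6.5],-1],[[0,0,0],[0,0,0],-1],[[0,0,0],[0,0,0],-1]]'
python3 cap.py w5; python3 - <<'E'
from h import *
s=bot.get_state(); print(s["tcp_pos"],"jaw",np.degrees(np.arctan2(*rot(s["tcp_rot"])[[1,0],1])))
from meas import *
measure(np.load("w5.npy",allow_pickle=True).item(),{"oblong_lid":s["tcp_pos"][2]+.0102})
E
```

```text
t: 5.4
tcp_pos: [0.4456, 0.1139, 0.0918]
tcp_rot: [2.971, 1.02, 0.005]
force: [0.4, -0.0, -1.8]
gripper_width: 0.0145
grip_force: 59.1
t: 5.9
tcp_pos: [0.5978, 0.0979, 0.0888]
tcp_rot: [3.14, 0.099, -0.002]
force: [1.1, -0.7, -2.2]
gripper_width: 0.0149
grip_force: 59.1
t: 6.3
tcp_pos: [0.6331, 0.0943, 0.0886]
tcp_rot: [3.131, -0.253, -0.003]
force: [-0.7, 0.9, -1.0]
gripper_width: 0.0144
grip_force: 59.1
[0.63292698 0.0944223  0.08885279] jaw -99.2323061263055
small_lid mm [623.  -72.7] ang 0.0 size [69.7 73. ] fill 0.98  px 559 214
```

```bash
python3 -m crank '[[[0.1,0,-1.5],[0,0,0],-1],[[0,0,-1.5],[0,0,0],-1],[[0,0,-1.2],[0,0,0],-1],[[0,0,-0.6],[0,0,0],-1],[[0,0,-0.2],[0,0,0],-1]]'
python3 -m crank '[[[0,0,-0.2],[0,0,0],-1],[[0,0,-0.2],[0,0,0],-1],[[0,0,0],[0,0,0],-1]]'
```

```text
t: 6.85
tcp_pos: [0.6345, 0.0943, 0.0382]
tcp_rot: [3.131, -0.257, -0.003]
force: [0.0, -0.1, -1.2]
gripper_width: 0.0142
grip_force: 59.1
t: 7.15
tcp_pos: [0.6351, 0.0943, 0.0356]
tcp_rot: [3.131, -0.257, 0.001]
force: [1.1, 0.3, -1.0]
gripper_width: 0.0144
grip_force: 59.1
```

```bash
python3 -m crank '[[[0,0,-0.15],[0,0,0],-1],[[0,0,0],[0,0,0],-1]]'
python3 -m crank '[[[0,0,-0.1],[0,0,0],-1],[[0,0,0],[0,0,0],-1]]'
```

```text
t: 7.35
tcp_pos: [0.6351, 0.0943, 0.034]
tcp_rot: [3.131, -0.257, 0.0]
force: [-0.1, -0.4, -1.6]
gripper_width: 0.0145
grip_force: 59.1
t: 7.55
tcp_pos: [0.6352, 0.0944, 0.0338]
tcp_rot: [3.131, -0.257, 0.001]
force: [-2.1, 0.8, 5.2]
gripper_width: 0.014
grip_force: 60.0
```

```bash
python3 -m crank '[[[0,0,0],[0,0,0],-0.4],[[0,0,0],[0,0,0],0],[[0,0,0],[0,0,0],0.2],[[0,0,0],[0,0,0],0.2],[[0,0,2],[0,0,0],0.2]]'
python3 -m crank '[[[0,0,4],[0,0,0],0.2],[[0,0,4],[0,0,8.5],0.2],[[-2.5,2,3],[0,0,8.5],0.2],[[-2.5,2,2],[0,0,8.5],0.2],[[-2.5,2,2],[0,0,8.5],0.2]]'
python3 -m crank '[[[-2.5,2,0],[0,0,8.5],0.2],[[-2,2,0],[0,0,8.5],0.2],[[-1,2,0],[0,0,8.5],0.2],[[0,1,0],[0,0,8.5],0.2],[[0,0,0],[0,0,8.5],0.2]]'
python3 -m crank '[[[0,0,0],[0,0,8.5],0.2],[[0,0,0],[0,0,8.5],0.2],[[0,0,0],[0,0,5.8],0.2],[[0,0,0],[0,0,0],0.2],[[0,0,0],[0,0,0],0.2]]'
python3 cap.py w6; python3 - <<'E'
from h import *
from meas import measure
s=bot.get_state(); print(s["tcp_pos"],"jaw",np.degrees(np.arctan2(*rot(s["tcp_rot"])[[1,0],1])))
measure(np.load("w6.npy",allow_pickle=True).item(),{"oblong_lid":.044})
E
```

```text
t: 8.05
tcp_pos: [0.6337, 0.0942, 0.0509]
tcp_rot: [3.13, -0.257, -0.007]
force: [-0.6, -0.5, 0.6]
gripper_width: 0.0515
grip_force: 0.0
t: 8.55
tcp_pos: [0.5591, 0.1548, 0.204]
tcp_rot: [3.068, 0.678, 0.001]
force: [-0.9, -0.4, -0.1]
gripper_width: 0.0519
grip_force: 0.0
t: 9.05
tcp_pos: [0.5046, 0.2256, 0.2031]
tcp_rot: [2.611, 1.746, 0.001]
force: [1.0, -0.3, -0.8]
gripper_width: 0.0511
grip_force: 0.0
t: 9.55
tcp_pos: [0.505, 0.2243, 0.2029]
tcp_rot: [2.227, 2.216, 0.0]
force: [0.7, -0.2, 0.4]
gripper_width: 0.0513
grip_force: 0.0
[0.50500338 0.22430225 0.20291767] jaw -0.2662408761715104
small_jar mm [646.3 280.3] ang 0.0 size [65.5 67.1] fill 0.95  px 489 149
big_lid mm [451.6 320.5] ang 0.0 size [98.  98.8] fill 0.96  px 258 101
```

View pics/w6.png

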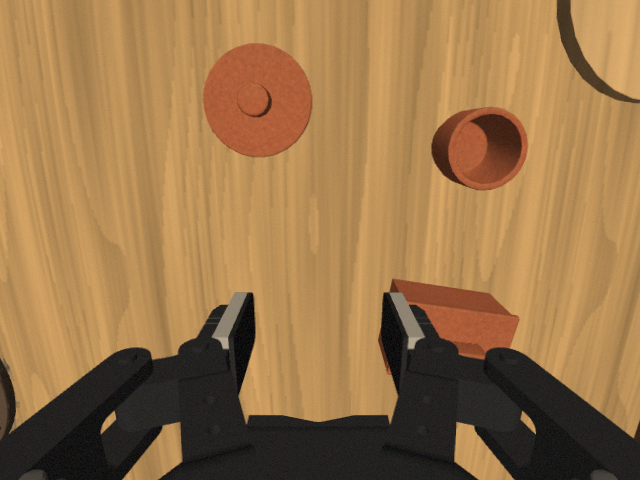

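The view shows the big lid at px (258,101), the small jar at (489,149) and the oblong lid seated on its jar at (450,320). I'll pick the big lid next.

```bash
python3 -m crank '[[[-1.8,3.2,-3],[0,0,0],0.2],[[-1.8,3.2,-3],[0,0,0],0.2],[[-1.75,3.2,-3],[0,0,0],0.2],[[0,0,-3],[0,0,0],0.2],[[0,0,-3],[0,0,0],0.2]]'
python3 -m crank '[[[0,0,-3],[0,0,0],0.2],[[0,0,-2.2],[0,0,0],0.2],[[0,0,-0.8],[0,0,0],0.2],[[0,0,0],[0,0,0],0.2]]'
```

```text
t: 10.1
tcp_pos: [0.4509, 0.3213, 0.0519]
tcp_rot: [2.224, 2.219, 0.001]
force: [0.7, -0.3, -0.9]
gripper_width: 0.0517
grip_force: 0.0
t: 10.5
tcp_pos: [0.4512, 0.3201, -0.0077]
tcp_rot: [-2.224, -2.218, 0.002]
force: [-0.1, 0.0, 0.9]
gripper_width: 0.0514
grip_force: 0.0
```

```bash
python3 -m crank '[[[0,0,0],[0,0,0],-0.4],[[0,0,0],[0,0,0],-1],[[0,0,0],[0,0,0],-1],[[0,0,0],[0,0,0],-1]]'
python3 - <<'E'
from h import *
from meas import T
tr={"square_jar":(458.6,-109.3),"square_lid":(627.3,-283.9),"small_lid":(624.2,-73.6)}
for n,thr,pts in (("scene0",110,{"big_jar":(200,180),"square_lid":(201,246),"square_jar":(285,195),"small_lid":(285,258)}),("side0",130,{"big_jar":(286,341),"square_lid":(380,333),"square_jar":(281,265),"small_lid":(357,265)})):
    c=np.load(n+".npy",allow_pickle=True).item()
    hsv=cv2.cvtColor(c["img"],cv2.COLOR_RGB2HSV)
    for name,(x,y) in pts.items():
        win=np.zeros((480,640),bool); win[y-45:y+45,x-45:x+45]=1
        m0=(hsv[...,0]<14)&(hsv[...,1]>135)&win
        v=hsv[...,2][m0]; 
        t,_=cv2.threshold(v.reshape(-1,1),0,255,cv2.THRESH_OTSU)
        m=(m0&(hsv[...,2]>t)).astype(np.uint8)*255
        cs,_=cv2.findContours(m,cv2.RETR_EXTERNAL,cv2.CHAIN_APPROX_NONE)
        k=min((k for k in cs if len(k)>30),key=lambda k:np.hypot(*(np.array(cv2.minEnclosingCircle(k)[0])-(x,y))))
        P=(cast(c,k.reshape(-1,2).astype(float),T[name][1])[:,:2]*1000).astype(np.float32)
        r=cv2.fitEllipse(cv2.convexHull(P)) if T[name][0]=="c" else cv2.minAreaRect(P)
        print(n,name,"thr",t,np.round(r[0],1),np.round(r[1],1),tr.get(name))
E
```

```text
t: 10.9
tcp_pos: [0.452, 0.3206, -0.0055]
tcp_rot: [2.223, 2.219, 0.003]
force: [-1.0, -1.3, 6.2]
gripper_width: 0.0248
grip_force: 58.7
scene0 big_jar thr 94.0 [ 466.8 -331.6] [ 90.1 132.2] None
scene0 square_lid thr 102.0 [ 627.  -283.7] [88.  86.4] (627.3, -283.9)
scene0 square_jar thr 94.0 [ 477.  -102.8] [ 97.5 118.7] (458.6, -109.3)
scene0 small_lid thr 99.0 [624.5 -73. ] [68.2 71.5] (624.2, -73.6)
side0 big_jar thr 166.0 [ 455.1 -342.1] [93.6 94.5] None
side0 square_lid thr 178.0 [ 623.7 -285.1] [85.5 88.6] (627.3, -283.9)
side0 square_jar thr 173.0 [ 456.5 -108.3] [84.5 84.8] (458.6, -109.3)
side0 small_lid thr 173.0 [621.7 -71.1] [68.3 79.1] (624.2, -73.6)
```

```bash
python3 -m crank '[[[0,0,1],[0,0,0],-1],[[0,0,3],[0,0,0],-1],[[0,0,4],[0,0,0],-1],[[0,0,4],[0,0,0],-1],[[0,0,1.5],[0,0,0],-1]]'
python3 -m crank '[[[0,-2.5,0],[0,0,0],-1],[[0,-4.35,0],[0,0,0],-1],[[0,-4.35,0],[0,0,0],-1],[[0,-4.35,0],[0,0,0],-1],[[0,-4.35,0],[0,0,0],-1]]'
python3 -m crank '[[[0.1,-4.35,0],[0,0,0],-1],[[0.1,-4.35,0],[0,0,0],-1],[[0.1,-4.35,0],[0,0,0],-1],[[0.1,-4.35,0],[0,0,0],-1],[[0.1,-4.35,0],[0,0,0],-1]]'
python3 -m crank '[[[0.1,-4.35,0],[0,0,0],-1],[[0,-4.35,0],[0,0,0],-1],[[0,-4.35,0],[0,0,0],-1],[[0,-4.35,0],[0,0,0],-1],[[0,-4.35,0],[0,0,0],-1]]'
python3 -m crank '[[[0,-2.9,0],[0,0,0],-1],[[0,0,0],[0,0,0],-1],[[0,0,0],[0,0,0],-1]]'
```

```text
t: 11.4
tcp_pos: [0.4526, 0.3209, 0.1328]
tcp_rot: [2.222, 2.218, 0.009]
force: [0.6, 0.8, -2.7]
gripper_width: 0.025
grip_force: 59.4
t: 11.9
tcp_pos: [0.4513, 0.1198, 0.1291]
tcp_rot: [2.222, 2.219, 0.002]
force: [1.2, -0.1, -2.2]
gripper_width: 0.0247
grip_force: 59.4
t: 12.4
tcp_pos: [0.4563, -0.098, 0.1291]
tcp_rot: [2.223, 2.218, 0.001]
force: [1.2, 0.4, -1.9]
gripper_width: 0.0252
grip_force: 59.4
t: 12.9
tcp_pos: [0.4572, -0.3156, 0.1292]
tcp_rot: [2.223, 2.218, 0.0]
force: [0.9, -0.0, -2.5]
gripper_width: 0.0246
grip_force: 59.4
t: 13.2
tcp_pos: [0.4571, -0.3427, 0.1285]
tcp_rot: [2.225, 2.218, 0.0]
force: [-0.0, 0.4, -2.4]
gripper_width: 0.0252
grip_force: 59.4
```

```bash
python3 -m crank '[[[0.05,0,-2],[0,0,0],-1],[[0,0,-2],[0,0,0],-1],[[0,0,-1.4],[0,0,0],-1],[[0,0,-0.6],[0,0,0],-1],[[0,0,0],[0,0,0],-1]]'
python3 -m crank '[[[0,0,-0.3],[0,0,0],-1],[[0,0,-0.3],[0,0,0],-1],[[0,0,-0.2],[0,0,0],-1],[[0,0,0],[0,0,0],-1]]'
python3 -m crank '[[[0,0,-0.15],[0,0,0],-1],[[0,0,-0.15],[0,0,0],-1],[[0,0,0],[0,0,0],-1]]'
```

```text
t: 13.7
tcp_pos: [0.458, -0.3416, 0.0679]
tcp_rot: [-2.222, -2.22, -0.0]
force: [0.2, 0.9, -1.8]
gripper_width: 0.0247
grip_force: 59.4
t: 14.1
tcp_pos: [0.458, -0.3427, 0.0599]
tcp_rot: [2.223, 2.219, 0.0]
force: [0.5, -0.2, -2.4]
gripper_width: 0.0249
grip_force: 59.4
t: 14.4
tcp_pos: [0.4579, -0.3426, 0.0567]
tcp_rot: [-2.223, -2.219, -0.0]
force: [0.3, -0.8, -2.3]
gripper_width: 0.0248
grip_force: 59.3
```

```bash
python3 -m crank '[[[0,0,-0.1],[0,0,0],-1],[[0,0,0],[0,0,0],-1]]'
python3 -m crank '[[[0,0,-0.1],[0,0,0],-1],[[0,0,0],[0,0,0],-1]]'
```

```text
t: 14.6
tcp_pos: [0.458, -0.3427, 0.0565]
tcp_rot: [2.223, 2.219, 0.0]
force: [-1.1, 1.0, 5.1]
gripper_width: 0.0252
grip_force: 60.2
t: 14.8
tcp_pos: [0.4581, -0.3428, 0.0564]
tcp_rot: [2.223, 2.219, -0.0]
force: [-4.6, 2.6, 16.2]
gripper_width: 0.0249
grip_force: 61.3
```

```bash
python3 -m crank '[[[0,0,0.15],[0,0,0],-0.6],[[0,0,0],[0,0,0],0],[[0,0,0],[0,0,0],0.2],[[0,0,0],[0,0,0],0.2],[[0,0,2],[0,0,0],0.2]]'
python3 -m crank '[[[0,0,4],[0,0,0],0.2],[[0,0,4],[0,0,-8.5],0.2],[[2.5,1,1],[0,0,-8.5],0.2],[[2.5,1,0],[0,0,-8.5],0.2],[[2.5,1,0],[0,0,-8.5],0.2]]'
python3 -m crank '[[[2.5,1,0],[0,0,-8.5],0.2],[[2.5,1,0],[0,0,-8.5],0.2],[[2.5,0.9,0],[0,0,-8.5],0.2],[[1.9,0,0],[0,0,-8.5],0.2],[[0,0,0],[0,0,-8.5],0.2]]'
python3 -m crank '[[[0,0,0],[0,0,-8.5],0.2],[[0,0,0],[0,0,-8.5],0.2],[[0,0,0],[0,0,-3.7],0.2],[[0,0,0],[0,0,0],0.2],[[0,0,0],[0,0,0],0.2]]'
python3 cap.py w7; python3 - <<'E'
from h import *
from meas import measure
s=bot.get_state(); print(s["tcp_pos"],"jaw",np.degrees(np.arctan2(*rot(s["tcp_rot"])[[1,0],1])))
measure(np.load("w7.npy",allow_pickle=True).item())
c=bot.capture("side"); print("side"); measure(c,{"big_lid":.062}); np.save("side7.npy",c,allow_pickle=True); save(c,"side7.png")
E
```

```text
t: 15.3
tcp_pos: [0.4571, -0.3419, 0.0746]
tcp_rot: [-2.221, -2.217, 0.0]
force: [0.8, -0.2, 0.2]
gripper_width: 0.051
grip_force: 0.0
t: 15.8
tcp_pos: [0.5339, -0.3125, 0.1671]
tcp_rot: [2.779, 1.463, 0.001]
force: [-0.5, -0.8, -0.7]
gripper_width: 0.0514
grip_force: 0.0
t: 16.3
tcp_pos: [0.6289, -0.283, 0.1657]
tcp_rot: [-3.121, -0.359, -0.0]
force: [-0.6, -0.5, -0.4]
gripper_width: 0.0511
grip_force: 0.0
t: 16.8
tcp_pos: [0.627, -0.2837, 0.1663]
tcp_rot: [-3.135, 0.197, 0.0]
force: [0.4, -0.8, -0.2]
gripper_width: 0.0508
grip_force: 0.0
[ 0.62698666 -0.28369253  0.16630663] jaw -97.18692948553254
small_lid mm [622.1 -74.7] ang 0.0 size [69.5 70.4] fill 0.94  px 94 247
square_lid mm [ 625.2 -285.3] ang 82.9 size [86.3 86.2] fill 0.95  px 320 215
side
square_jar mm [ 613.2 -336. ] ang 82.8 size [86.3 81.6] fill 0.98  px 381 334
square_lid mm [ 624.5 -290.9] ang 82.8 size [92.6 87.6] fill 1.02  px 381 334
big_lid mm [ 458.1 -345.7] ang 0.0 size [ 97.4 100.6] fill 0.97  px 287 337
```

View pics/side7.png

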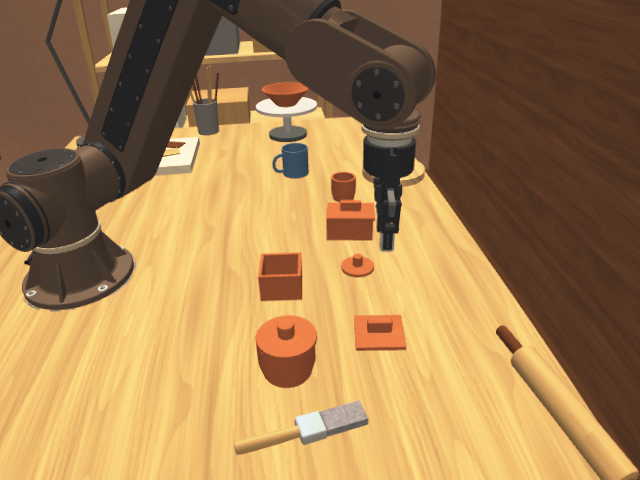

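The side view shows the big lid seated level on its jar at (286,345) and the oblong lid seated at (350,220); the mug and brush haven't moved. Next is the square lid.

```bash
python3 -m crank '[[[0,-0.1,-4],[0,0,0],0.2],[[0,0,-4],[0,0,0],0.2],[[0,0,-3],[0,0,0],0.2],[[0,0,-3],[0,0,0],0.2],[[0,0,-2],[0,0,0],0.2]]'
python3 -m crank '[[[0,0,-1],[0,0,0],0.2],[[0,0,-0.4],[0,0,0],0.2],[[0,0,0],[0,0,0],-0.4],[[0,0,0],[0,0,0],-0.7],[[0,0,0],[0,0,0],-1]]'
python3 -m crank '[[[0,0,0],[0,0,0],-1],[[0,0,0],[0,0,0],-1]]'
```

```text
t: 17.4
tcp_pos: [0.6263, -0.2843, 0.0041]
tcp_rot: [-3.134, 0.198, 0.003]
force: [-0.4, 0.1, 0.1]
gripper_width: 0.0513
grip_force: 0.0
t: 17.9
tcp_pos: [0.6277, -0.2851, -0.0061]
tcp_rot: [3.134, -0.2, 0.003]
force: [-0.5, -0.8, 1.9]
gripper_width: 0.0142
grip_force: 59.7
t: 18.1
tcp_pos: [0.6277, -0.2851, -0.0062]
tcp_rot: [3.134, -0.2, 0.003]
force: [-0.5, -0.9, 6.6]
gripper_width: 0.0145
grip_force: 60.3
```

```bash
python3 -m crank '[[[0,0,1],[0,0,0],-1],[[0,0,2.5],[0,0,0],-1],[[0,0,3.5],[0,0,0],-1],[[0,0,3.5],[0,0,0],-1],[[0,0,2],[0,0,0],-1]]'
python3 -m crank '[[[-1.6,1.7,0],[0,0,0.5],-1],[[-2.5,2.6,0],[0,0,0.5],-1],[[-2.5,2.6,0],[0,0,0.5],-1],[[-2.5,2.6,0],[0,0,0.5],-1],[[-2.5,2.6,0],[0,0,0.3],-1]]'
python3 -m crank '[[[-2.5,2.6,0],[0,0,0],-1],[[-1.75,1.85,0],[0,0,0],-1],[[-1,1,0],[0,0,0],-1],[[0,0,0],[0,0,0],-1],[[0,0,0],[0,0,0],-1]]'
```

```text
t: 18.6
tcp_pos: [0.6276, -0.2849, 0.1211]
tcp_rot: [3.134, -0.2, 0.004]
force: [0.7, -1.1, -1.1]
gripper_width: 0.0145
grip_force: 59.4
t: 19.1
tcp_pos: [0.5097, -0.1626, 0.118]
tcp_rot: [3.138, -0.137, 0.0]
force: [0.3, -0.9, -1.7]
gripper_width: 0.0137
grip_force: 59.4
t: 19.6
tcp_pos: [0.4595, -0.1098, 0.1179]
tcp_rot: [3.138, -0.137, 0.002]
force: [0.7, -0.1, -1.1]
gripper_width: 0.0143
grip_force: 59.4
```

```bash
python3 -m crank '[[[0,0,-2],[0,0,0],-1],[[0,0,-2.2],[0,0,0],-1],[[0,0,-1.6],[0,0,0],-1],[[0,0,-0.6],[0,0,0],-1],[[0,0,-0.4],[0,0,0],-1]]'
python3 -m crank '[[[0,0,-0.3],[0,0,0],-1],[[0,0,-0.15],[0,0,0],-1],[[0,0,-0.1],[0,0,0],-1],[[0,0,0],[0,0,0],-1]]'
python3 -m crank '[[[0,0,-0.1],[0,0,0],-1],[[0,0,0],[0,0,0],-1]]'
```

```text
t: 20.1
tcp_pos: [0.4591, -0.1098, 0.049]
tcp_rot: [3.139, -0.138, -0.001]
force: [-0.7, 0.4, -1.6]
gripper_width: 0.0144
grip_force: 59.4
t: 20.5
tcp_pos: [0.4587, -0.1092, 0.0442]
tcp_rot: [3.138, -0.137, 0.001]
force: [-0.6, 0.4, -1.5]
gripper_width: 0.014
grip_force: 59.4
t: 20.7
tcp_pos: [0.4587, -0.1093, 0.0437]
tcp_rot: [3.138, -0.137, 0.002]
force: [-3.0, 0.5, 9.1]
gripper_width: 0.0141
grip_force: 60.6
```

Contact came at the expected height. I'll release and go to the small lid.

```bash
python3 -m crank '[[[0,0,0.1],[0,0,0],-0.6],[[0,0,0],[0,0,0],0],[[0,0,0],[0,0,0],0.2],[[0,0,0],[0,0,0],0.2],[[0,0,2],[0,0,0],0.2]]'
python3 -m crank '[[[0,0,4],[0,0,0],0.2],[[0,0,4],[0,0,0],0.2],[[3.3,0.7,0],[0,0,0],0.2],[[3.3,0.7,0],[0,0,0],0.2],[[3.3,0.7,0],[0,0,0],0.2]]'
python3 -m crank '[[[3.3,0.7,0],[0,0,0],0.2],[[3.35,0.77,0],[0,0,0],0.2],[[0,0,0],[0,0,0],0.2],[[0,0,0],[0,0,0],0.2]]'
python3 cap.py w8; python3 - <<'E'
from h import *
from meas import measure
s=bot.get_state(); print(s["tcp_pos"])
measure(np.load("w8.npy",allow_pickle=True).item())
c=bot.capture("side"); print("side"); measure(c,{"square_lid":.05,"oblong_lid":.044})
E
```

```text
t: 21.2
tcp_pos: [0.4575, -0.1088, 0.0626]
tcp_rot: [-3.137, 0.137, 0.006]
force: [0.6, -0.7, 0.5]
gripper_width: 0.0511
grip_force: 0.0
t: 21.7
tcp_pos: [0.5587, -0.0879, 0.1445]
tcp_rot: [3.138, -0.138, 0.001]
force: [-0.1, -0.7, 0.0]
gripper_width: 0.0514
grip_force: 0.0
t: 22.1
tcp_pos: [0.6237, -0.0731, 0.1431]
tcp_rot: [-3.139, 0.136, 0.002]
force: [-0.3, -0.8, -0.2]
gripper_width: 0.0512
grip_force: 0.0
[ 0.62322442 -0.07339638  0.14339309]
small_lid mm [622.7 -74.2] ang 0.0 size [69.9 71.1] fill 0.95  px 320 221
side
big_jar mm [ 458.1 -336.3] ang 0.0 size [ 99.2 101.3] fill 1.08  px 287 337
```

```bash
python3 -m crank '[[[0,0,-4],[0,0,0],0.2],[[0,0,-4],[0,0,0],0.2],[[0,0,-3],[0,0,0],0.2],[[0,0,-2.2],[0,0,0],0.2],[[0,0,-1.2],[0,0,0],0.2]]'
python3 -m crank '[[[0,0,-0.6],[0,0,0],0.2],[[0,0,0],[0,0,0],0],[[0,0,0],[0,0,0],-0.4],[[0,0,0],[0,0,0],-0.7],[[0,0,0],[0,0,0],-1]]'
python3 -m crank '[[[0,0,0],[0,0,0],-1],[[0,0,0],[0,0,0],-1]]'
```

```text
t: 22.7
tcp_pos: [0.6226, -0.0737, -0.0015]
tcp_rot: [-3.138, 0.138, 0.004]
force: [0.7, 0.2, 0.5]
gripper_width: 0.0512
grip_force: 0.0
t: 23.2
tcp_pos: [0.6246, -0.0737, -0.0046]
tcp_rot: [3.138, -0.137, 0.003]
force: [-1.4, -0.6, 6.4]
gripper_width: 0.0184
grip_force: 58.5
t: 23.4
tcp_pos: [0.6246, -0.0738, -0.0046]
tcp_rot: [3.138, -0.137, 0.003]
force: [-1.7, -0.6, 5.6]
gripper_width: 0.0189
grip_force: 58.5
```

```bash
python3 -m crank '[[[0,0,1],[0,0,0],-1],[[0,0,3],[0,0,0],-1],[[0,0,4],[0,0,0],-1],[[0,0,4],[0,0,0],-1],[[0,0,1.5],[0,0,0],-1]]'
python3 -m crank '[[[0.2,2.5,0],[0,0,0],-1],[[0.25,4,0],[0,0,0],-1],[[0.25,4,0],[0,0,0],-1],[[0.25,4,0],[0,0,0],-1],[[0.25,4,0],[0,0,0],-1]]'
python3 -m crank '[[[0.25,4,0],[0,0,0],-1],[[0.25,4,0],[0,0,0],-1],[[0.25,4,0],[0,0,0],-1],[[0.2,3,0],[0,0,0],-1],[[0.1,1.9,0],[0,0,0],-1]]'
python3 -m crank '[[[0,0,0],[0,0,0],-1],[[0,0,0],[0,0,0],-1]]'
```

```text
t: 23.9
tcp_pos: [0.6253, -0.0736, 0.134]
tcp_rot: [3.138, -0.137, 0.009]
force: [0.6, 0.4, -1.1]
gripper_width: 0.0185
grip_force: 58.7
t: 24.4
tcp_pos: [0.6359, 0.1132, 0.1301]
tcp_rot: [-3.138, 0.137, -0.001]
force: [0.6, -0.4, -1.6]
gripper_width: 0.0184
grip_force: 58.8
t: 24.9
tcp_pos: [0.6462, 0.2829, 0.1298]
tcp_rot: [-3.138, 0.134, -0.001]
force: [-0.8, -0.1, -1.0]
gripper_width: 0.0188
grip_force: 58.8
t: 25.1
tcp_pos: [0.6464, 0.28, 0.1291]
tcp_rot: [3.138, -0.137, -0.0]
force: [0.1, -0.7, -1.7]
gripper_width: 0.0184
grip_force: 58.8
```

Lowering 7.7 cm in total.

```bash
python3 -m crank '[[[0.05,0,-2.2],[0,0,0],-1],[[0,0,-2.4],[0,0,0],-1],[[0,0,-1.6],[0,0,0],-1],[[0,0,-0.6],[0,0,0],-1],[[0,0,-0.4],[0,0,0],-1]]'
python3 -m crank '[[[0,0,-0.3],[0,0,0],-1],[[0,0,-0.1],[0,0,0],-1],[[0,0,0],[0,0,0],-1]]'
python3 -m crank '[[[0,0,-0.1],[0,0,0],-1],[[0,0,0],[0,0,0],-1]]'
```

```text
t: 25.6
tcp_pos: [0.6473, 0.2798, 0.0568]
tcp_rot: [3.138, -0.138, -0.0]
force: [-0.5, -0.3, -1.5]
gripper_width: 0.0185
grip_force: 58.8
t: 25.9
tcp_pos: [0.6472, 0.2806, 0.0534]
tcp_rot: [-3.138, 0.137, -0.001]
force: [0.2, 0.6, -0.9]
gripper_width: 0.0183
grip_force: 58.8
t: 26.1
tcp_pos: [0.6471, 0.2806, 0.0522]
tcp_rot: [-3.139, 0.137, -0.0]
force: [-0.7, -0.4, -1.0]
gripper_width: 0.0187
grip_force: 58.8
```

```bash
python3 -m crank '[[[0,0,-0.1],[0,0,0],-1],[[0,0,0],[0,0,0],-1]]'
python3 -m crank '[[[0,0,-0.05],[0,0,0],-1],[[0,0,0],[0,0,0],-1]]'
```

```text
t: 26.3
tcp_pos: [0.6471, 0.2806, 0.0514]
tcp_rot: [-3.138, 0.137, -0.001]
force: [-1.3, -0.1, 3.2]
gripper_width: 0.0186
grip_force: 59.3
t: 26.5
tcp_pos: [0.6472, 0.2806, 0.0514]
tcp_rot: [-3.138, 0.137, -0.001]
force: [-3.1, -0.0, 8.1]
gripper_width: 0.0187
grip_force: 59.7
```

```bash
python3 -m crank '[[[0,0,0.1],[0,0,0],-0.5],[[0,0,0],[0,0,0],0],[[0,0,0],[0,0,0],0.2],[[0,0,0],[0,0,0],0.2],[[0,0,2],[0,0,0],0.2]]'
python3 -m crank '[[[0,0,4],[0,0,0],0.2],[[0,0,4],[0,0,0],0.2],[[-2,-3,4],[0,0,0],0.2],[[-2,-3,3],[0,0,0],0.2],[[-2,-3,0],[0,0,0],0.2]]'
python3 -m crank '[[[-2,-4,2],[0,0,0],0.2],[[-2,-4,2],[0,0,0],0.2],[[0,0,0],[0,0,0],0.2],[[0,0,0],[0,0,0],0.2]]'
python3 cap.py w9; python3 - <<'E'
from h import *
from meas import measure
measure(np.load("w9.npy",allow_pickle=True).item(),{"square_lid":.05,"oblong_lid":.044,"big_lid":.062,"small_lid":.056})
a=bot.capture("side")["img"][140:400,200:480]; b=bot.capture("scene")["img"][140:340,120:560]
a=cv2.resize(a,(400,371)); b=cv2.resize(b,(800,364))[:,:,::-1]
w=cv2.resize(cv2.imread("pics/w9.png"),(300,225)); top=np.zeros((236,800,3),np.uint8)
a=cv2.resize(a,(254,236))[:,:,::-1]; top[:,:254]=a; top[:225,300:600]=w
cv2.imwrite("pics/end.png",np.vstack([top,b]))
E
```

```text
t: 27.0
tcp_pos: [0.6457, 0.28, 0.069]
tcp_rot: [3.137, -0.137, -0.007]
force: [0.4, -0.3, 0.1]
gripper_width: 0.0511
grip_force: 0.0
t: 27.5
tcp_pos: [0.5891, 0.1922, 0.2227]
tcp_rot: [-3.137, 0.136, -0.01]
force: [0.7, 0.2, 0.6]
gripper_width: 0.0509
grip_force: 0.0
t: 27.9
tcp_pos: [0.5486, 0.112, 0.2593]
tcp_rot: [-3.138, 0.14, -0.002]
force: [0.1, -0.0, 0.2]
gripper_width: 0.0512
grip_force: 0.0
square_lid mm [ 456.4 -107.9] ang 85.0 size [89.9 85.8] fill 0.98  px 534 273
small_jar mm [645.  283.6] ang 0.0 size [70.9 71.9] fill 1.10  px 130 121
small_lid mm [644.5 279.8] ang 0.0 size [69.4 70.4] fill 0.94  px 130 121
oblong_lid mm [634.   94.5] ang -9.3 size [113.2  78.4] fill 0.97  px 330 112
```

View pics/end.png

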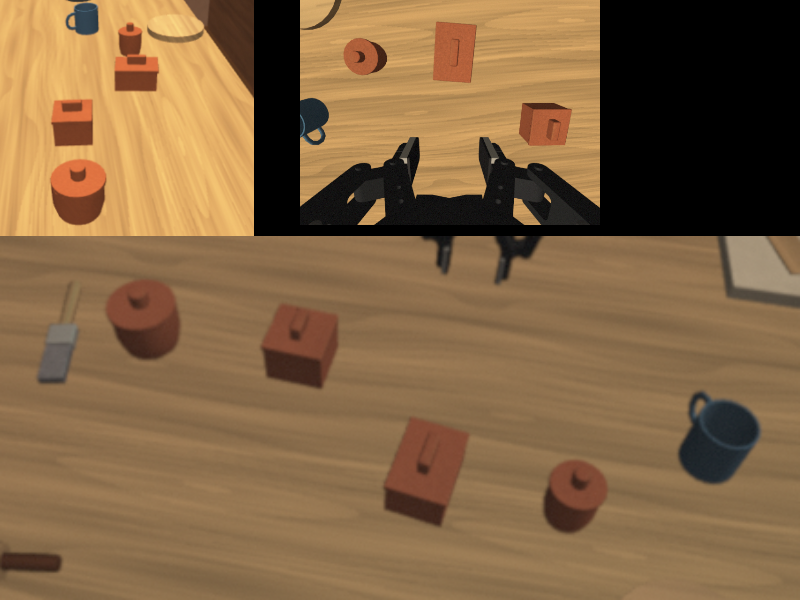

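All four lids sit level on their own jars in the scene, side and wrist views: big at (145,320), square at (300,345), oblong at (425,470), small at (575,495). The mug and brush are where they were. Handing in.

```bash
python3 -c "
from plant import bot
print(bot.sign_off())"
```

```text
the job is handed in; nothing more can be done
None
```

All four lids are seated level on their own jars, released with the arm clear, and the job was handed in at about 28 s; the sign-off returned no verdict.

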